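# Stand the slumped solvent bottles back up

### The arm

A 6-joint arm with a two-finger parallel gripper is mounted at the origin on the work surface. World frame = base frame: x ahead of the robot, y to its left, z up, the work surface at z = 0. Lengths are in m, angles in rad, forces in N, time in s.
With the tool pointing down it reaches from about 0.275 to 0.725 m from the base axis. Payload 5.6 kg.
Tool frame: the origin (TCP) lies on the centre line of the jaws, within the pads' length; the fingertips stand ahead of it and the grasp point (between the pads) lies 8 mm behind it (tips_ahead is the z of the fingertips in the tool frame, in m); z points along the fingers, y is the line along which they close (so a half turn about z gives the same grasp; the last joint's range is limited). The gripper opens to 85 mm and grips with 20 to 120 N. Pads are 22 mm wide; open, the fingers measure 114 mm over their backs; the gripper's body (76 mm by 85 mm) begins 54 mm behind the grasp point. The pads swing forward as they close: fully open they stand 13 mm farther back than shut.
Start: joints at [1.386, 0.255, 0.108, 0, -1.424, -0.285], TCP at [0.249, 0.49, 0.242] pointing down, gripper open.
Joint ranges: [-2.95, 2.95], [-1.21, 1.97], [-1.09, 1.5], [-2.87, 1.71], [-2.94, -0.07], [-3.05, 3.05]. Speed limits (rad/s): [2.57, 2.57, 3.14, 3.14, 3.14, 3.14].

### API

Orientations are given as [roll, pitch, yaw] about the fixed x, y, z axes, in that order (R = Rz(yaw) Ry(pitch) Rx(roll)).
In Python, from workcell import reach, line_to, move_joints, grip, hold, ik, sense, get_image, camera_info, PlanningError, finish_job, tips_ahead gives the robot as it stands. Calls block until the motion is done:
- reach(position, orientation): joint-space move of the TCP to a pose.
- line_to(position, rotation=None, velocity=0.15): straight line of the TCP; rotation=None keeps the orientation; velocity is the mean speed in m/s.
- move_joints(angles): joint-space move.
- grip(opening, grip_force=None): finger opening in m; grip_force is the grip in N (None keeps the last); returns when the fingers have stopped.
- hold(seconds).
- ik(position, orientation): joint angles nearest the present ones, or None.
- sense(): the state.
- get_image(name): name is "scene" or "side" or "wrist"; returns the picture (420x560x3 uint8, red, green, blue); there is no depth.
- camera_info(name): a dict with "mtx" (3x3 intrinsics, pixels), "rvec" (rotation vector, rad) and "tvec" (3), from world to camera coordinates, as OpenCV has them; the wrist camera has in their place "T_tool_cam" (4x4, takes a point from camera to tool coordinates, whose origin is the TCP and whose axes are the flange's). Camera axes: x right, y down, z forward; pixel columns grow to the right and rows downward; lengths in m; the calibration is good to about 2 mm. The wrist camera is an equidistant fisheye: a pixel r from the principal point sees the ray r / f radians off the axis. A picture is of the moment at which its call begins: read the wrist's pose just before it. camera_info takes no time and is no camera call.
A pose or a line that the arm cannot do raises PlanningError and nothing moves.
- finish_job(): hands the job in; it is judged then, once.
The state is a dict: "time": time; "qpos": joint angles; "joint_velocities": joint speeds; "tau": joint torques, N m; "tcp_pos": TCP position; "orientation": TCP orientation; "force": force on the tool from outside, world axes, zero at the start; "ft_torque": the same for the moment, N m; "gripper_width": finger opening in m; "grip_force": force on a finger pad.
Only numpy, scipy, OpenCV 4.12 (cv2) and the standard library are available. Lean on these libraries where they do the work, as an engineer would, in place of code of your own. Each camera call takes 0.05 s, during which the arm holds its last target. There are 200 camera calls.

### The job

Two square solvent bottles have slumped over, one against the stirrer and one against the degasser. With the fingertips, gently push each one upright so that it stands flat on its base, about where its foot already is. Do not grip, lift or knock over either bottle, do not shove it along the bench, and leave the two jars and the beaker as they are.

Things in the scene. Friction and masses are not known exactly. Their poses are not given: they have to be found in the camera images.
- blue_bottle: square white plastic bottle, blue screw cap, blue label bands; body 56 x 56 mm, 125 mm tall, 150 mm with its cap, 0.25 to 0.49 kg. Origin: centre of its underside; z along its axis to the cap, x and y square to its sides. At the start it leans 30 degrees: one side rests on the top edge of the stirrer, its foot edge below that side stays on the bench, the far foot edge is raised
- blue_bottle_cap (a point): centre of the top of the blue cap (36 mm diameter, 25 mm tall with the neck), 150 mm up the bottle's axis; at the start it overhangs the stirrer. The bottle's centre of mass is about 67 mm up its axis, so it falls flat onto its base by itself once it leans less than about 22 degrees
- orange_bottle: square white plastic bottle, orange screw cap, orange label bands; body 56 x 56 mm, 125 mm tall, 150 mm with its cap, 0.25 to 0.49 kg. Origin: centre of its underside; z along its axis to the cap, x and y square to its sides. At the start it leans 30 degrees: one side rests on the top edge of the degasser, its foot edge below that side stays on the bench, the far foot edge is raised
- orange_bottle_cap (a point): centre of the top of the orange cap (36 mm diameter, 25 mm tall with the neck), 150 mm up the bottle's axis; at the start it overhangs the degasser. The bottle's centre of mass is about 67 mm up its axis, so it falls flat onto its base by itself once it leans less than about 22 degrees
- stirrer: magnetic stirrer, a grey box with a steel top, fixed to the bench: 100 mm (its x) by 140 mm (its y), 60 mm high, a blue knob on its -y end. Origin at the centre of its underside, z up. The blue bottle stands on its -x side and leans towards its +x, onto its top edge
- degasser: degasser, a blue box with brass ports on its -y end, fixed to the bench: 100 mm (its x) by 140 mm (its y), 60 mm high. Origin at the centre of its underside, z up. The orange bottle stands on its +x side and leans towards its -x, onto its top edge
- amber_jar: small amber glass jar with a black cap, 42 mm diameter, 60 mm high, standing loose beside the blue bottle's foot; origin at the centre of its underside. Leave it alone
- green_jar: small green glass jar with a white cap, 42 mm diameter, 60 mm high, standing loose beside the orange bottle's foot; origin at the centre of its underside. Leave it alone
- beaker: white open beaker, 68 mm across the rim, 85 mm high, standing loose beyond the work; origin at the centre of its underside. Leave it alone

How it is judged:
At the end, for the whole second after the job is handed in: Both bottles stand upright (within 0.06 rad) and at rest, flat on the bench, each origin within 50 mm of its place at the start (standing up itself takes about 15 mm); the jars and the beaker stand within 20 mm of where they were (angle between each of blue_bottle, orange_bottle's own z axis and vertical below 0.06 rad and height (world z) of each of blue_bottle, orange_bottle below 0.005 m and distance of each of blue_bottle, orange_bottle from where it was at the start of the episode below 0.05 m and linear speed of each of blue_bottle, orange_bottle below 0.02 m/s and distance of each of amber_jar, green_jar, beaker from where it was at the start of the episode below 0.02 m and angle between each of amber_jar, green_jar, beaker's own z axis and vertical below 0.1 rad); the robot touches nothing.
It fails at once if a bottle is lifted off the bench (its underside's centre more than 30 mm up) (height (world z) of any of blue_bottle, orange_bottle above 0.03 m).
It fails at once if a bottle is knocked over (more than 0.75 rad from upright) (angle between any of blue_bottle, orange_bottle's own z axis and vertical above 0.75 rad).
It fails at once if a bottle is gripped or pushed roughly (more than 15 N from the fingers) (contact force between the fingers and blue_bottle above 15 N or contact force between the fingers and orange_bottle above 15 N).
It fails at once if a jar or the beaker is moved more than 20 mm or lifted (distance of any of amber_jar, green_jar, beaker from where it was at the start of the episode above 0.02 m).
It fails at once if a jar or the beaker is tipped (angle between any of amber_jar, green_jar, beaker's own z axis and vertical above 0.3 rad).
It also fails if it takes over 45 s, if anything falls off the work surface, if the arm or the gripper's body presses on something with over 40 N, if the wrist force passes 120 N, or if a joint passes its speed limit or range.

## Working session

There is one attempt and no reset: what is moved stays moved. The work goes in short steps, each a Python script; the robot and the scene stay as the last script left them, time stands still between calls to the robot, and variables do not carry over. Pictures are saved under pics/ and viewed, at most 10 in all, crops included, and the job is handed in when it is done.

```bash
mkdir -p pics
python3 - <<'E'
from workcell import *
import cv2
for n in ("scene","side"):
    cv2.imwrite(f"pics/{n}0.png",get_image(n)[:,:,::-1])
    print(n,camera_info(n))
print(tips_ahead, {k:v for k,v in sense().items() if k in('time','tcp_pos','orientation','gripper_width')})
E
```

```text
scene {'mtx': array([[483.19846425,   0.        , 283.31838384],
       [  0.        , 483.19846425, 214.42445098],
       [  0.        ,   0.        ,   1.        ]]), 'rvec': array([ 1.80247693,  1.29854622, -0.72525216]), 'tvec': array([-0.20824753, -0.17306501,  1.63206246])}
side {'mtx': array([[421.25324746,   0.        , 279.77239287],
       [  0.        , 421.25324746, 210.95033653],
       [  0.        ,   0.        ,   1.        ]]), 'rvec': array([ 2.42726811, -0.09148857,  0.01669703]), 'tvec': array([-0.56493824,  0.1253874 ,  0.92532959])}
0.011 {'time': 0.1, 'tcp_pos': array([0.24874976, 0.49005994, 0.2414949 ]), 'orientation': array([ 3.13987871e+00, -7.61244737e-05, -4.69859449e-01]), 'gripper_width': 0.08560287237433208}
```

View pics/scene0.png

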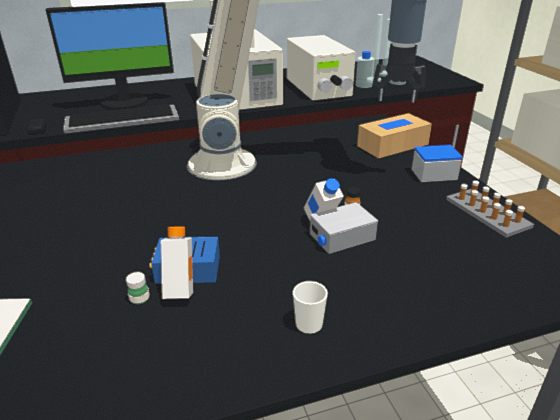

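View pics/side0.png

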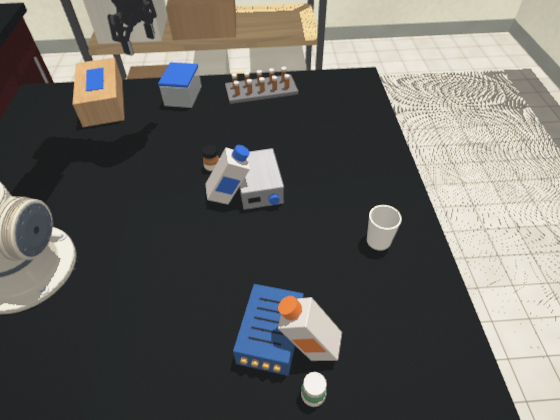

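Blue leans on the stirrer (side view about (230,180)). Orange leans on the degasser (about (310,330)), with jars at (210,158) and (314,390) and the beaker at (382,228). I'll enlarge both regions to pick out corners.

Run:
```python
import cv2,numpy as np
s=cv2.imread("pics/side0.png");c=cv2.imread("pics/scene0.png")
def crop(im,x,y,w,h): return cv2.resize(im[y:y+h,x:x+w],None,fx=4,fy=4,interpolation=cv2.INTER_CUBIC)
# each 100x75 -> 400x300
t=[crop(s,195,137,100,75),crop(s,230,280,115,85)[:340,:], crop(c,300,172,100,75),crop(c,140,223,115,85)]
cv2.imwrite("pics/crops.png",np.vstack([np.hstack([cv2.copyMakeBorder(q,0,300-min(300,q.shape[0]),0,0,0) [:300,:400] for q in (t[0],t[2])]),
 np.hstack([cv2.resize(q,(400,296)) for q in (t[1],t[3])])]))
```

```text
(no output)
```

View pics/crops.png

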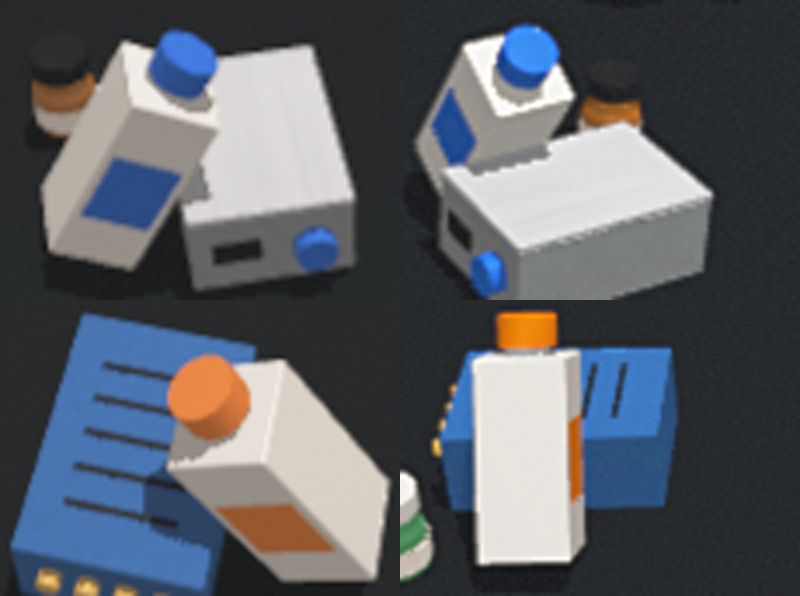

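The crops show both boxes' top corners and the bottles' foot corners clearly. I'll cast rays through these and check the results against the known sizes.

```bash
cat > h.py <<'E'
import cv2,numpy as np
from workcell import *
def ray(n,px):
    i=camera_info(n);R=cv2.Rodrigues(np.array(i['rvec']))[0]
    p=cv2.undistortPoints(np.array([[px]],float),i['mtx'],None)[0,0]
    return -R.T@i['tvec'],R.T@np.array([*p,1])
def onz(n,px,z):
    o,d=ray(n,px);return o+d*(z-o[2])/d[2]
def tri(a,b):
    (o,d),(q,e)=ray("side",a),ray("scene",b)
    s=np.linalg.lstsq(np.c_[d,-e],q-o,rcond=None)[0]
    A,B=o+s[0]*d,q+s[1]*e
    return (A+B)/2,np.linalg.norm(A-B)
T1=lambda x,y:(195+x/4-.4,137+y/4-.4)
T3=lambda x,y:(300+(x-400)/4-.4,172+y/4-.4)
T2=lambda x,y:(230+x/3.48-.4,280+(y-300)/3.48-.4)
T4=lambda x,y:(140+(x-400)/3.48-.4,223+(y-300)/3.48-.4)
E
python3 - <<'E'
from h import *
np.set_printoptions(precision=4,suppress=True)
for n,p in dict(farR=T1(312,46),nearR=T1(354,196),nearL=T1(183,222)).items(): print("stir side",n,onz("side",p,.06))
for n,p in dict(nearL=T3(440,165),nearR=T3(519,250),farR=T3(712,195),farL=T3(628,125)).items(): print("stir scene",n,onz("scene",p,.06))
for n,p in dict(farL=T2(83,314),nearL=T2(12,547),farR=T2(256,345),nearR=T2(212,575)).items(): print("deg side",n,onz("side",p,.06))
for n,p in dict(farR=T4(664,437),nearR=T4(442,437),farL=T4(671,349)).items(): print("deg scene",n,onz("scene",p,.06))
print("blue near foot",onz("side",T1(133,268),0))
print("blue raised near",onz("side",T1(48,248),.028),"far",onz("side",T1(44,185),.028))
print("blue sh -x far",tri(T1(125,42),T3(571,97)),"+x near?",)
print("blue sh side only: +x near",onz("side",T1(215,128),.108),"-x near",onz("side",T1(127,107),.136),"-x far",onz("side",T1(125,42),.136))
print("org near foot",onz("side",T2(283,580),0))
print("org raised near",onz("side",T2(375,580),.028),"far",onz("side",T2(389,485),.028))
print("org sc raised near",onz("scene",T4(477,563),.028),"far",onz("scene",T4(570,563),.028))
print("org sh: +x far",onz("side",T2(287,361),.136),"+x near",onz("side",T2(257,468),.136),"-x near",onz("side",T2(170,465),.108))
print("org sh scene +x near",onz("scene",T4(475,358),.136),"far",onz("scene",T4(565,358),.136))
for n,nm in (("side","s"),("scene","c")):
    im=cv2.cvtColor(cv2.imread(f"pics/{n}0.png"),cv2.COLOR_BGR2HSV)
    for c,lo,hi in(("orange",(5,180,180),(14,255,255)),("blue",(103,190,170),(112,255,255))):
        m=cv2.inRange(im,lo,hi);k,_,st,ce=cv2.connectedComponentsWithStats(m)
        for j in range(1,k):
            if st[j,4]>80 and 110<ce[j][0]<400 and ce[j][1]>130: print(n,c,ce[j],st[j,4],onz(n,ce[j],.138))
E
```

```text
stir side farR [0.5686 0.2825 0.06  ]
stir side nearR [0.5854 0.1459 0.06  ]
stir side nearL [0.4842 0.1331 0.06  ]
stir scene nearL [0.4825 0.1314 0.06  ]
stir scene nearR [0.5885 0.1417 0.06  ]
stir scene farR [0.5708 0.2804 0.06  ]
stir scene farL [0.4756 0.2681 0.06  ]
deg side farL [ 0.5074 -0.1155  0.06  ]
deg side nearL [ 0.4678 -0.2473  0.06  ]
deg side farR [ 0.6021 -0.1427  0.06  ]
deg side nearR [ 0.5667 -0.2691  0.06  ]
deg scene farR [ 0.6086 -0.1403  0.06  ]
deg scene nearR [ 0.5631 -0.2748  0.06  ]
deg scene farL [ 0.5127 -0.1159  0.06  ]
blue near foot [0.4485 0.1537 0.    ]
blue raised near [0.4004 0.1488 0.028 ] far [0.3956 0.2026 0.028 ]
blue sh -x far (array([0.4555, 0.2419, 0.0887]), np.float64(0.027295668078731912)) +x near?
blue sh side only: +x near [0.5068 0.1601 0.108 ] -x near [0.4595 0.1514 0.136 ] -x far [0.4577 0.2068 0.136 ]
org near foot [ 0.6067 -0.2511  0.    ]
org raised near [ 0.6514 -0.2655  0.028 ] far [ 0.6671 -0.2148  0.028 ]
org sc raised near [ 0.6534 -0.2671  0.028 ] far [ 0.6715 -0.2135  0.028 ]
org sh: +x far [ 0.6094 -0.1959  0.136 ] +x near [ 0.5888 -0.2502  0.136 ] -x near [ 0.5491 -0.2324  0.108 ]
org sh scene +x near [ 0.5944 -0.2471  0.136 ] far [ 0.6119 -0.1955  0.136 ]
scene blue [332.1121 184.1983] 116 [0.49  0.187 0.138]
```

All points agree across the views (stirrer 102×137 mm, bottle width 54 mm). Foot-edge midpoints:
- **Blue:** (0.446, 0.181), yaw 0.11.
- **Orange:** (0.615, −0.225), yaw −0.31.

Next I push blue with the closed fingertips from above the stirrer.

```bash
cat >> h.py <<'E'
def stand(f,u,yaw,z=.112):
    f,u=np.array(f),np.array(u); P=lambda d,z:[*(f+d*u),z]
    reach(P(.096,.25),[np.pi,0,yaw]); f0=sense()['force']
    line_to(P(.096,z),velocity=.1)
    for d in np.arange(.080,.042,-.004):
        line_to(P(d,z),velocity=.025); print(round(d,3),(sense()['force']-f0).round(2))
    line_to(P(.096,z),velocity=.1); line_to(P(.096,.25),velocity=.15)
    print("t",sense()['time'])
def shots(k):
    cv2.imwrite(f"pics/{k}.png",np.vstack([cv2.resize(get_image(n)[120:420,100:420],None,fx=1,fy=1)[:,:,::-1] for n in("side","scene")]))
E
python3 - <<'E'
from h import *
grip(0.0)
a=.11; stand([.446,.181],[np.cos(a),np.sin(a)],a); shots("b1")
E
```

```text
0.08 [-0.18  0.52 -0.37]
0.076 [ 0.01 -0.17 -1.09]
0.072 [ 1.1  -0.47 -0.53]
0.068 [ 0.25 -0.4  -1.4 ]
0.064 [ 1.56 -0.99  0.66]
0.06 [ 2.22 -1.26  4.69]
0.056 [ 2.14 -1.74  7.86]
0.052 [ 0.49 -0.1  -0.57]
0.048 [-0.07 -0.62 -0.73]
0.044 [-0.36 -0.51 -1.34]
t 9.2417
```

View pics/b1.png

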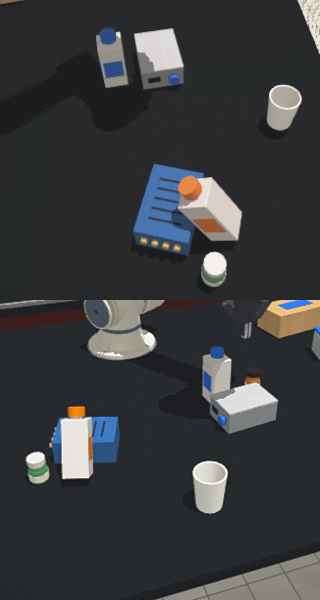

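Blue now stands upright at about its foot (side view (112,57) in the crop). The jars and beaker look undisturbed. The 8 N vertical force suggests the tip rode on the shoulder, so I'll go 8 mm lower for orange.

Run:
```python
from h import *
a=-.31; stand([.615,-.225],[-np.cos(a),-np.sin(a)],a,.104); shots("o1")
```

```text
0.08 [1.2  0.65 0.21]
0.076 [ 1.47 -0.21 -0.3 ]
0.072 [0.84 0.24 0.17]
0.068 [ 1.53 -0.75 -0.22]
0.064 [ 0.51  0.16 -1.04]
0.06 [ 0.3   0.22 -0.93]
0.056 [ 0.4   0.6  -0.82]
0.052 [ 0.74 -0.04 -0.35]
0.048 [ 1.69  0.07 -0.57]
0.044 [ 0.76 -0.7   0.08]
t 17.75
```

View pics/o1.png

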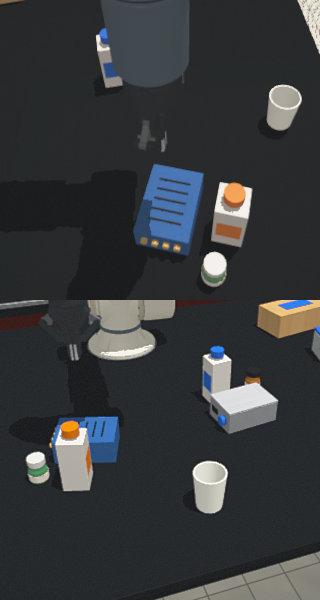

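Both bottles stand upright. The foot corners, near (227,204) for blue and (313,358) for orange in the full side image, are within about 2 px of the start. The jars and beaker haven't moved and the arm is clear, so I'm handing in.

```bash
python3 -c "
from workcell import *
hold(.5);print(finish_job())"
```

```text
the job is handed in; nothing more can be done
None
```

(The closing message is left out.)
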